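# Check a carving-gouge case and take out the wrongly packed gouges

### The arm

A 6-joint arm with a two-finger parallel gripper is mounted at the origin on the work surface. World frame = base frame: x ahead of the robot, y to its left, z up, the work surface at z = 0. Lengths are in m, angles in rad, forces in N, time in s.
With the tool pointing down it reaches from about 0.325 to 0.9 m from the base axis. Payload 6.1 kg.
Tool frame: the origin (TCP) lies midway between the tips of the shut fingers; the grasp point (between the pads) lies 19 mm behind it; x points along the fingers, y is the direction in which the jaws open and shut, and the axes are right-handed (so a half turn about x gives the same grasp; the last joint's range is limited). The gripper opens to 85 mm and grips with 20 to 120 N. Pads are 22 mm wide; open, the fingers measure 114 mm over their backs; the gripper's body (76 mm by 85 mm) begins 54 mm behind the grasp point. The pads swing forward as they close: fully open they stand 13 mm farther back than shut.
Start: joints at [1.076, 0.22, 1.526, -0, 1.395, -0.126], TCP at [0.225, 0.583, 0.231] pointing down, gripper open.
Joint ranges: [-2.98, 2.98], [-0.91, 2.08], [0.09, 2.57], [-1.24, 4.39], [0.2, 2.65], [-2.68, 2.68]. Speed limits (rad/s): [2.57, 2.57, 3.01, 3.14, 3.14, 3.14].

### API

Orientations are given as [roll, pitch, yaw] about the fixed x, y, z axes, in that order (R = Rz(yaw) Ry(pitch) Rx(roll)).
In Python, from plant import movep, move_l, set_joints, gripper_to, hold, inverse_kinematics, observe, get_image, get_calibration, Unreachable, job_done gives the robot as it stands. Calls block until the motion is done:
- movep(position, orientation): joint-space move of the TCP to a pose.
- move_l(position, feed=0.15, rotation=None, max_force=None): straight line of the TCP; rotation=None keeps the orientation; feed is the mean speed in m/s. With max_force (N) it stops when the force on the tool has changed by that much, and returns True; else False.
- set_joints(angles): joint-space move.
- gripper_to(opening, f_grip=None): finger opening in m; f_grip is the grip in N (None keeps the last); returns when the fingers have stopped.
- hold(seconds).
- inverse_kinematics(position, orientation): joint angles nearest the present ones, or None.
- observe(): the state.
- get_image(name): name is "scene" or "top" or "wrist"; returns (picture, depth): 420x560x3 uint8, red, green, blue; 420x560 float32, m along the optical axis (not along the pixel's ray), 0 where there is no reading.
- get_calibration(name): a dict with "intrinsics" (3x3 intrinsics, pixels), "world_from_camera" (4x4, takes a point from camera to world coordinates). Camera axes: x right, y down, z forward; pixel columns grow to the right and rows downward; lengths in m; the calibration is good to about 2 mm. A picture is of the moment at which its call begins: read the wrist's pose just before it. get_calibration takes no time and is no camera call; for the wrist camera it gives the pose at the moment of the call.
A pose or a line that the arm cannot do raises Unreachable and nothing moves.
- job_done(): hands the job in, once; it reports no verdict.
The state is a dict: "time_s": time; "q": joint angles; "joint_velocities": joint speeds; "joint_torque": joint torques, N m; "eef_pos": TCP position; "tcp_rot": TCP orientation; "ft_force": force on the tool from outside, world axes, zero at the start; "torque": the same for the moment, N m; "opening": finger opening in m.
Only numpy, scipy, OpenCV 4.12 (cv2) and the standard library are available. Lean on these libraries where they do the work, as an engineer would, in place of code of your own. Each camera call takes 0.05 s, during which the arm holds its last target.

### The job

Check the wooden gouge case after class: each place in it has a colour mark, and the gouge in it must have its handle end dipped in that colour. Open the lid right up, take out the two gouges that are in wrong places and lay them flat on the floor of the grey sorting tray, beside the black one already there, without dropping them. Then shut the lid gently, leaving the rightly packed gouges and everything else where they are.

Things in the scene. Friction and masses are not known exactly. Their poses are not given: they have to be found in the camera images.
- lid (a joint): angle of the case's lid in rad: 0 shut, up to 1.75 (leaning back, open). It starts shut or a little ajar (up to 0.3). A friction hinge holds it wherever it is left; 3 to 4 N at the tab moves it
- lid_tab (a point): grip point on the lid's dark wooden front tab, which stands out 34 mm from the middle of the lid's front edge in the lid's plane, 34 mm wide (along the hinge), 12 mm thick; the point is mid thickness, 20 mm out from the edge. Lid shut, it is 53 mm above the bench. The tab can turn between fingers that pinch its width
- lid_hinge (a point): middle of the hinge line, on the case's back rim, 48 mm above the bench. The line runs along the case's y; the tab's point is 198 mm from it, and rises and swings back (to the case's +x) as the lid opens
- case: fixed beech case, 178 (x) x 306 (y) x 48 mm, walls 8, inner floor 8 mm up, 9 mm lid. Origin: centre of the underside; x front (tab) to back (hinge), y along the hinge. Five places along y, 53 mm apart: each gouge lies along x, handle to the front in an open trough, shank in a 16 mm notch of a rest (x 22 to 46, top 20 mm above the floor); it lifts straight out. 27 mm between handles
- tray: grey plastic sorting tray, fixed, open on top, 190 (x) x 160 (y) x 24 mm high, walls 5 mm, floor 5 mm thick. Origin: centre of the underside. It may stand on either side of the case
- red_place (a point): where the origin of a gouge lies when packed in the red place. The mark, a red patch of 20 x 34 mm, is inlaid in the case's floor just behind the handle's rear end, 45 mm to the front of this point. Axes as the case
- blue_place (a point): where the origin of a gouge lies when packed in the blue place. The mark, a blue patch of 20 x 34 mm, is inlaid in the case's floor just behind the handle's rear end, 45 mm to the front of this point. Axes as the case
- yellow_place (a point): where the origin of a gouge lies when packed in the yellow place. The mark, a yellow patch of 20 x 34 mm, is inlaid in the case's floor just behind the handle's rear end, 45 mm to the front of this point. Axes as the case
- green_place (a point): where the origin of a gouge lies when packed in the green place. The mark, a green patch of 20 x 34 mm, is inlaid in the case's floor just behind the handle's rear end, 45 mm to the front of this point. Axes as the case. There is no green gouge now
- white_place (a point): where the origin of a gouge lies when packed in the white place. The mark, a white patch of 20 x 34 mm, is inlaid in the case's floor just behind the handle's rear end, 45 mm to the front of this point. Axes as the case. There is no white gouge now
- gouge_red_1: palm carving gouge lying flat, 128 mm long, 55 g; square wooden handle 62 long, 26 wide, 26 mm high, its rear 22 mm dipped in red. Origin: centre of the handle's underside (balance point within 20 mm). x to the blade: rear end at -31, tip at +97 mm; shank and blade up to 13 mm wide, 9 to 20 mm above the underside. Of the two red ones, either may be the wrongly packed one
- gouge_red_2: palm carving gouge lying flat, 128 mm long, 55 g; square wooden handle 62 long, 26 wide, 26 mm high, its rear 22 mm dipped in red. Origin: centre of the handle's underside (balance point within 20 mm). x to the blade: rear end at -31, tip at +97 mm; shank and blade up to 13 mm wide, 9 to 20 mm above the underside. Of the two red ones, either may be the wrongly packed one
- gouge_blue_1: palm carving gouge lying flat, 128 mm long, 55 g; square wooden handle 62 long, 26 wide, 26 mm high, its rear 22 mm dipped in blue. Origin: centre of the handle's underside (balance point within 20 mm). x to the blade: rear end at -31, tip at +97 mm; shank and blade up to 13 mm wide, 9 to 20 mm above the underside. Of the two blue ones, either may be the wrongly packed one
- gouge_blue_2: palm carving gouge lying flat, 128 mm long, 55 g; square wooden handle 62 long, 26 wide, 26 mm high, its rear 22 mm dipped in blue. Origin: centre of the handle's underside (balance point within 20 mm). x to the blade: rear end at -31, tip at +97 mm; shank and blade up to 13 mm wide, 9 to 20 mm above the underside. Of the two blue ones, either may be the wrongly packed one
- gouge_yellow: palm carving gouge lying flat, 128 mm long, 55 g; square wooden handle 62 long, 26 wide, 26 mm high, its rear 22 mm dipped in yellow. Origin: centre of the handle's underside (balance point within 20 mm). x to the blade: rear end at -31, tip at +97 mm; shank and blade up to 13 mm wide, 9 to 20 mm above the underside
- gouge_black: palm carving gouge lying flat, 128 mm long, 55 g; square wooden handle 62 long, 26 wide, 26 mm high, its rear 22 mm dipped in black. Origin: centre of the handle's underside (balance point within 20 mm). x to the blade: rear end at -31, tip at +97 mm; shank and blade up to 13 mm wide, 9 to 20 mm above the underside. Already in the tray near its +x wall, blade to the tray's +y; leave it
- panel: a square lime-wood panel with a carved rosette, 150 x 150 x 32 mm; origin under its centre. Bystander
- mallet: a round beech carver's mallet standing on its head, 86 mm across, 247 mm tall; origin under its centre. Bystander
- slip_stone: a reddish-brown sharpening stone lying flat, 100 x 45 x 13 mm, long along its x; origin under its centre. Bystander
- compound_bar: a green bar of honing compound, 75 x 35 x 28 mm, long along its x; origin under its centre. Bystander
- strop: a wooden strop with dark leather face, 300 x 55 x 21 mm, long along its x; origin under its centre. Bystander
- wax_tin: a round aluminium tin, 73 mm across, 40 mm tall; origin under its centre. Bystander

How it is judged:
On the way, in this order (a step that is already met when the one before it is completed fails the run):
1. the lid is opened right up (past 1.3 rad) (value of joint lid above 1.3 rad), for 0.2 s.
2. both wrongly packed gouges lie in the tray (((x of gouge_red_1 in the frame of tray between -0.085 and 0.085 m and y of gouge_red_1 in the frame of tray between -0.07 and 0.07 m and z of gouge_red_1 in the frame of tray between 0 and 0.022 m and angle between gouge_red_1's own x axis and vertical between 1.45 and 1.69 rad) or (x of gouge_red_2 in the frame of tray between -0.085 and 0.085 m and y of gouge_red_2 in the frame of tray between -0.07 and 0.07 m and z of gouge_red_2 in the frame of tray between 0 and 0.022 m and angle between gouge_red_2's own x axis and vertical between 1.45 and 1.69 rad)) and ((x of gouge_blue_1 in the frame of tray between -0.085 and 0.085 m and y of gouge_blue_1 in the frame of tray between -0.07 and 0.07 m and z of gouge_blue_1 in the frame of tray between 0 and 0.022 m and angle between gouge_blue_1's own x axis and vertical between 1.45 and 1.69 rad) or (x of gouge_blue_2 in the frame of tray between -0.085 and 0.085 m and y of gouge_blue_2 in the frame of tray between -0.07 and 0.07 m and z of gouge_blue_2 in the frame of tray between 0 and 0.022 m and angle between gouge_blue_2's own x axis and vertical between 1.45 and 1.69 rad))), for 0.3 s.
At the end, for the whole second after the job is handed in: Lid shut (under 0.06 rad); one red, one blue and the yellow gouge in their own colour's places (within 12 mm); the other red and blue and the black one lying level (0.12 rad) on the tray floor (origins within 85 mm in x, 70 mm in y of its centre, under 22 mm high); all at rest (value of joint lid below 0.06 rad and ((distance between gouge_red_1 and red_place below 0.012 m and (x of gouge_red_2 in the frame of tray between -0.085 and 0.085 m and y of gouge_red_2 in the frame of tray between -0.07 and 0.07 m and z of gouge_red_2 in the frame of tray between 0 and 0.022 m and angle between gouge_red_2's own x axis and vertical between 1.45 and 1.69 rad)) or (distance between gouge_red_2 and red_place below 0.012 m and (x of gouge_red_1 in the frame of tray between -0.085 and 0.085 m and y of gouge_red_1 in the frame of tray between -0.07 and 0.07 m and z of gouge_red_1 in the frame of tray between 0 and 0.022 m and angle between gouge_red_1's own x axis and vertical between 1.45 and 1.69 rad))) and ((distance between gouge_blue_1 and blue_place below 0.012 m and (x of gouge_blue_2 in the frame of tray between -0.085 and 0.085 m and y of gouge_blue_2 in the frame of tray between -0.07 and 0.07 m and z of gouge_blue_2 in the frame of tray between 0 and 0.022 m and angle between gouge_blue_2's own x axis and vertical between 1.45 and 1.69 rad)) or (distance between gouge_blue_2 and blue_place below 0.012 m and (x of gouge_blue_1 in the frame of tray between -0.085 and 0.085 m and y of gouge_blue_1 in the frame of tray between -0.07 and 0.07 m and z of gouge_blue_1 in the frame of tray between 0 and 0.022 m and angle between gouge_blue_1's own x axis and vertical between 1.45 and 1.69 rad))) and distance between gouge_yellow and yellow_place below 0.012 m and x of gouge_black in the frame of tray between -0.085 and 0.085 m and y of gouge_black in the frame of tray between -0.07 and 0.07 m and z of gouge_black in the frame of tray between 0 and 0.022 m and angle between gouge_black's own x axis and vertical between 1.45 and 1.69 rad and linear speed of each of gouge_red_1, gouge_red_2, gouge_blue_1, gouge_blue_2, gouge_yellow below 0.02 m/s); the robot touches nothing.
It fails at once if a rightly packed gouge is taken from its place (distance between each of gouge_red_1, gouge_red_2 and red_place above 0.03 m or distance between each of gouge_blue_1, gouge_blue_2 and blue_place above 0.03 m or distance between gouge_yellow and yellow_place above 0.03 m).
It fails at once if a bystander is pushed or knocked over (moved more than 30 mm) (distance of any of panel, mallet, slip_stone, compound_bar, strop, wax_tin, gouge_black from where it was at the start of the episode above 0.03 m).
It fails at once if a gouge is dropped into the tray (faster than 0.6 m/s within 50 mm of it) ((linear speed of gouge_red_1 above 0.6 m/s and horizontal distance between gouge_red_1 and tray below 0.11 m and height (world z) of gouge_red_1 below 0.05 m) or (linear speed of gouge_red_2 above 0.6 m/s and horizontal distance between gouge_red_2 and tray below 0.11 m and height (world z) of gouge_red_2 below 0.05 m) or (linear speed of gouge_blue_1 above 0.6 m/s and horizontal distance between gouge_blue_1 and tray below 0.11 m and height (world z) of gouge_blue_1 below 0.05 m) or (linear speed of gouge_blue_2 above 0.6 m/s and horizontal distance between gouge_blue_2 and tray below 0.11 m and height (world z) of gouge_blue_2 below 0.05 m) or (linear speed of gouge_yellow above 0.6 m/s and horizontal distance between gouge_yellow and tray below 0.11 m and height (world z) of gouge_yellow below 0.05 m)).
It fails at once if the lid is slammed (closing faster than 3 rad/s when nearly shut) (value of joint lid below 0.2 rad and velocity of joint lid below -3 rad/s).
It also fails if it takes over 72 s, if anything falls off the work surface, if the arm or the gripper's body presses on something with over 40 N, if the wrist force passes 120 N, or if a joint passes its speed limit or range.

## Working session

There is one attempt and no reset: what is moved stays moved. The work goes in short steps, each a Python script; the robot and the scene stay as the last script left them, time stands still between calls to the robot, and variables do not carry over. Pictures are saved under pics/ and viewed, and the job is handed in when it is done.

```bash
mkdir -p pics; ls
cat > h.py <<'E'
import numpy as np, cv2
from plant import *
def save(name,cam,crop=None,scale=1):
    im,d=get_image(cam); K=get_calibration(cam)
    np.savez('pics/'+name+'.npz',im=im,d=d,K=np.array(K["intrinsics"]),T=np.array(K["world_from_camera"]))
    cv2.imwrite('pics/'+name+'.png',im[:,:,::-1]); return im,d
def crop(name,x0,y0,x1,y1,s,out):
    im=np.load('pics/'+name+'.npz')['im'][y0:y1,x0:x1,::-1]
    cv2.imwrite('pics/'+out+'.png',cv2.resize(im,None,fx=s,fy=s,interpolation=cv2.INTER_CUBIC))
def px(name,u,v,z=None,r=1):
    f=np.load('pics/'+name+'.npz');K,T=f['K'],f['T']
    ray=np.linalg.inv(K)@[u,v,1.]
    if z is None:
        a=f['d'][int(round(v))-r:int(round(v))+r+1,int(round(u))-r:int(round(u))+r+1];a=a[a>0];p=ray*np.median(a)
        return T[:3,:3]@p+T[:3,3]
    d=T[:3,:3]@ray; return T[:3,3]+d*(z-T[2,3])/d[2]
E
python3 - <<'E'
from h import *
save('s0','scene');save('t0','top')
print(observe())
E
```

```text
pics
{'time_s': 0.1, 'q': array([ 1.07590167e+00,  2.21131289e-01,  1.52751264e+00, -3.14058116e-05,
        1.39472562e+00, -1.26109863e-01]), 'joint_velocities': array([-0.00103178, -0.00163209, -0.00311305, -0.00062764, -0.00086566,
        0.00014338]), 'joint_torque': array([ 5.97919570e-04, -4.98236775e+01, -3.90548873e+01, -1.18978428e-04,
        5.58182495e-03, -2.77363472e-05]), 'eef_pos': array([0.22505251, 0.58247508, 0.23031011]), 'tcp_rot': array([-1.67951219,  1.56901916, -2.04829145]), 'ft_force': array([ 0.15923889,  0.72721181, -0.15568241]), 'torque': array([-0.00159267,  0.01081799, -0.05885676]), 'opening': 0.08562863292368281}
```

View pics/t0.png

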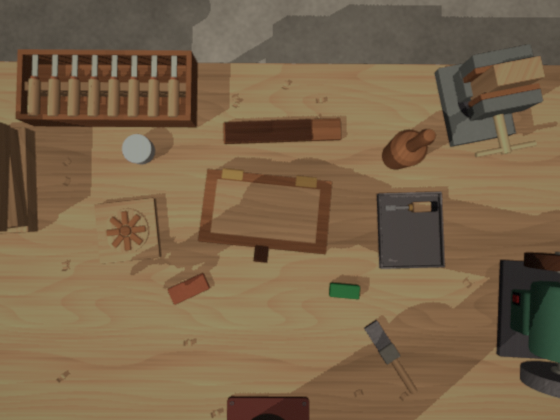

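View pics/s0.png

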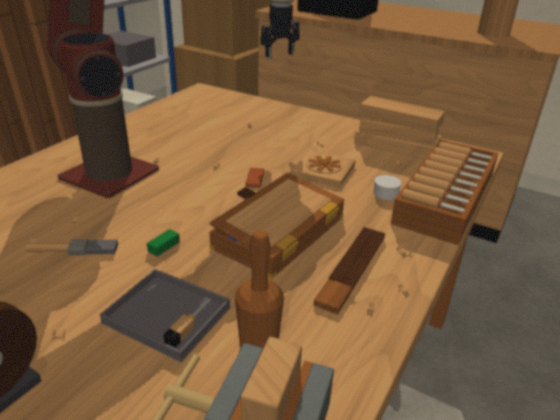

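Run:
```python
from h import *
f=np.load('pics/t0.npz');print(f['K'],f['T'])
for n,u,v in [('tab',261,254),('lid',268,210),('FL',200,241),('FR',327,252),('BL',207,171),('BR',331,180),('panel',128,230),('mallet',427,135),('black dip',434,207),('trayTL',378,195),('TR',442,193),('BL',379,267),('BR',444,267),('compound',344,291),('slip',188,288),('wax',138,149),('strop',282,131),('bench',300,330)]:
    print(n,px('t0',u,v).round(3))
crop('t0',190,160,340,270,5,'c1');crop('t0',365,180,455,280,6,'c2')
```

```text
[[405.98352763   0.         282.13771945]
 [  0.         405.98352763 208.85184751]
 [  0.           0.           1.        ]] [[ 7.51967942e-03 -9.99200764e-01  3.92592474e-02  5.32970214e-01]
 [-9.99971652e-01 -7.49874319e-03  6.80510548e-04 -3.36505865e-02]
 [-3.85571645e-04 -3.92632517e-02 -9.99228827e-01  1.04090049e+00]
 [ 0.00000000e+00  0.00000000e+00  0.00000000e+00  1.00000000e+00]]
tab [0.464 0.016 0.081]
lid [0.568 0.001 0.068]
FL [0.49  0.176 0.002]
FR [ 0.465 -0.148  0.004]
BL [0.662 0.15  0.058]
BR [ 0.649 -0.158  0.003]
panel [0.517 0.349 0.033]
mallet [ 0.712 -0.317  0.247]
black dip [ 0.58  -0.41   0.033]
trayTL [ 0.61  -0.274  0.02 ]
TR [ 0.617 -0.442  0.003]
BL [ 0.428 -0.28   0.004]
BR [ 0.429 -0.446  0.002]
compound [ 0.37  -0.188  0.029]
slip [0.373 0.202 0.014]
wax [0.718 0.325 0.042]
strop [ 0.77  -0.031  0.022]
bench [ 0.267 -0.08   0.002]
```

```bash
sleep 1
```

```text
(no output)
```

View pics/c1.png

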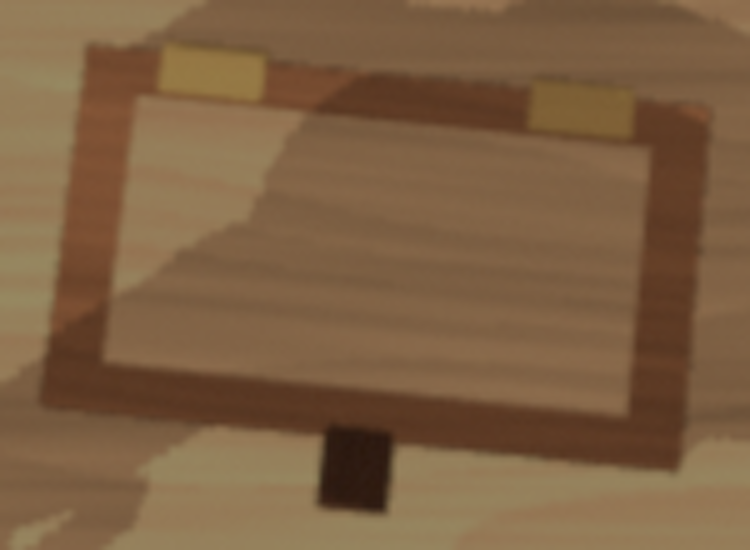

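View pics/c2.png

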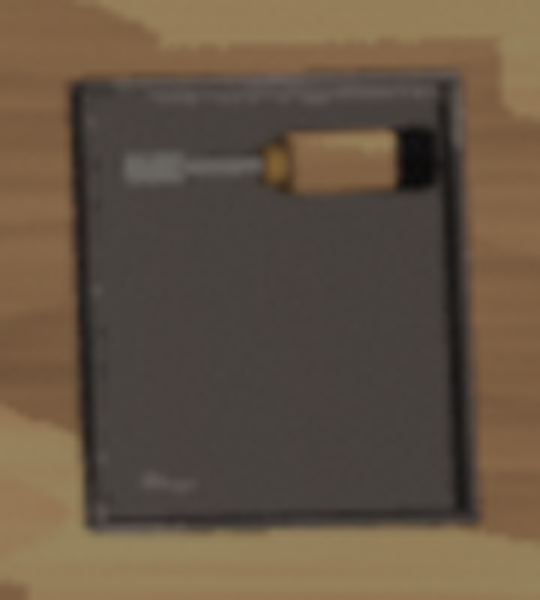

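Run:
```python
from h import *
f=np.load('pics/t0.npz')
P=[]
for v in range(178,238):
  for u in range(215,322):
    P.append(px('t0',u,v,r=0))
P=np.array(P);c=P.mean(0)
A=np.c_[P[:,:2],np.ones(len(P))];co=np.linalg.lstsq(A,P[:,2],rcond=None)[0];r=A@co-P[:,2];m=abs(r)<.004
co=np.linalg.lstsq(A[m],P[m,2],rcond=None)[0]
g=co[:2];print('slope',np.arctan(np.linalg.norm(g)),'dir toward hinge yaw',np.arctan2(-g[1],-g[0]),m.mean(),r.std())
def onlid(cu,cv):
    u=190+(cu+.5)/5-.5;v=160+(cv+.5)/5-.5
    z=.06
    for _ in range(10):
        p=px('t0',u,v,z);z=co@[p[0],p[1],1]
    return p
n={k:onlid(*c) for k,c in dict(BL=(87,45),BR=(710,107),FL=(41,403),FR=(678,470),T0=(358,428),T1=(352,512),TL=(321,468),TR=(389,472)).items()}
for k in n: print(k,n[k].round(4))
print('back yaw',np.arctan2(*(n['BL']-n['BR'])[[1,0]])-np.pi/2,np.arctan2(*(n['FL']-n['FR'])[[1,0]])-np.pi/2)
print((n['BL']+n['BR'])/2, np.linalg.norm(n['BL']-n['BR']),np.linalg.norm(n['BL']-n['FL']))
def t(cu,cv,z):
    return px('t0',365+(cu+.5)/6-.5,180+(cv+.5)/6-.5,z).round(4)
for k,c in dict(TL=(72,80),TR=(465,72),BL=(88,528),BR=(480,522)).items(): print('tray',k,t(*c,.024))
print('black',t(295,162,.03),t(435,157,.03),t(125,168,.02))
```

```text
** On entry to DLASCL parameter number  4 had an illegal value
 ** On entry to DLASCL parameter number  4 had an illegal value
  return _methods._mean(a, axis=axis, dtype=dtype,
  ret = ret.dtype.type(ret / rcount)
Traceback (most recent call last):
numpy.linalg.LinAlgError: SVD did not converge in Linear Least Squares
```

Run:
```python
from h import *
import warnings; warnings.filterwarnings('ignore')
f=np.load('pics/t0.npz')
P=[]
for v in range(178,238):
  for u in range(215,322):
    if f['d'][v,u]>0: P.append(px('t0',u,v,r=0))
P=np.array(P)
A=np.c_[P[:,:2],np.ones(len(P))];m=P[:,2]>.04
for _ in range(3):
    co=np.linalg.lstsq(A[m],P[m,2],rcond=None)[0];r=A@co-P[:,2];m=abs(r)<.006
g=co[:2];print('slope',np.arctan(np.linalg.norm(g)),'dir toward hinge yaw',np.arctan2(-g[1],-g[0]),m.mean(),r[m].std())
def onlid(cu,cv):
    u=190+(cu+.5)/5-.5;v=160+(cv+.5)/5-.5
    z=.06
    for _ in range(10):
        p=px('t0',u,v,z);z=co@[p[0],p[1],1]
    return p
n={k:onlid(*c) for k,c in dict(BL=(87,45),BR=(710,107),FL=(41,403),FR=(678,470),T0=(358,428),T1=(352,512),TL=(321,468),TR=(389,472)).items()}
for k in n: print(k,n[k].round(4))
print('back yaw',np.arctan2(*(n['BL']-n['BR'])[[1,0]])-np.pi/2,np.arctan2(*(n['FL']-n['FR'])[[1,0]])-np.pi/2)
print((n['BL']+n['BR'])/2, np.linalg.norm(n['BL']-n['BR']),np.linalg.norm(n['BL']-n['FL']))
def t(cu,cv,z):
    return px('t0',365+(cu+.5)/6-.5,180+(cv+.5)/6-.5,z).round(4)
for k,c in dict(TL=(72,80),TR=(465,72),BL=(88,528),BR=(480,522)).items(): print('tray',k,t(*c,.024))
print('black',t(295,162,.03),t(435,157,.03),t(125,168,.02))
```

```text
slope 0.1030552642828157 dir toward hinge yaw -0.09987455063381252 0.9976547842401501 0.0017364198312181942
BL [0.668  0.1502 0.0596]
BR [ 0.6401 -0.1525  0.0593]
FL [0.495  0.1661 0.0775]
FR [ 0.4657 -0.1356  0.0774]
T0 [0.4843 0.0159 0.0771]
T1 [0.4451 0.0182 0.0811]
TL [0.4655 0.0331 0.0792]
TR [0.4638 0.001  0.079 ]
back yaw -0.09201050769564967 -0.09694727142064363
[ 0.65402368 -0.0011178   0.05943715] 0.3039908824113436 0.17460341843734392
tray TL [ 0.6147 -0.2697  0.024 ]
tray TR [ 0.6193 -0.4342  0.024 ]
tray BL [ 0.4283 -0.2761  0.024 ]
tray BR [ 0.432  -0.4389  0.024 ]
black [ 0.5808 -0.3609  0.03  ] [ 0.5833 -0.4191  0.03  ] [ 0.5782 -0.2928  0.02  ]
```

```bash
cat >> h.py <<'E'
YAW=-0.096
XD=np.array([np.cos(YAW),np.sin(YAW),0]);YD=np.array([-np.sin(YAW),np.cos(YAW),0])
H=np.array([0.655,-0.0012,0.048])
ZD=np.array([0,0,1.])
def tabp(th,d=0.202,off=0.):
    return H+XD*(-d*np.cos(th)+.005*np.sin(th))+YD*off+ZD*(d*np.sin(th)+.005*np.cos(th))
def down(y): return [0,np.pi/2,y]
def st(m=''):
    o=observe();print(m,'t%.1f'%o['time_s'],o['eef_pos'].round(4),'F',o['ft_force'].round(1),'op %.4f'%o['opening'])
    return o
G=np.array([0,0,.019])
E
python3 - <<'E'
from h import *
for y in (YAW,YAW+np.pi,YAW-np.pi):
    q=inverse_kinematics(list(tabp(.1)-G+[0,0,.08]),down(y));print(y,q)
print(tabp(.1))
movep(list(tabp(.1)-G+[0,0,.08]),down(YAW))
st()
save('w1','wrist')
E
```

```text
-0.096 [-1.33773969e-01 -9.67497325e-02  2.04942469e+00 -4.44089210e-16
  1.18891769e+00 -1.60857030e+00]
3.045592653589793 [-1.33773969e-01 -9.67497325e-02  2.04942469e+00 -4.44089210e-16
  1.18891769e+00  1.53302236e+00]
-3.237592653589793 [-1.33773969e-01 -9.67497325e-02  2.04942469e+00 -4.44089210e-16
  1.18891769e+00  1.53302236e+00]
[0.45543148 0.01801765 0.07314137]
 t2.3 [0.4557 0.0185 0.1343] F [ 0.5  0.1 -0.5] op 0.0855
```

View pics/w1.png

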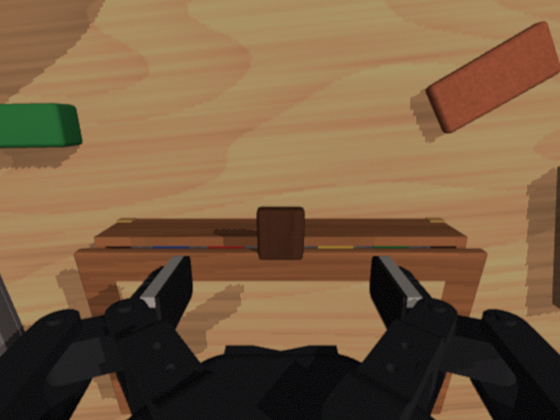

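Run:
```python
from h import *
print(move_l(list(tabp(.1)-G),feed=.12,max_force=12)); st('down')
gripper_to(.02,f_grip=40); st('grip')
r=move_l(list(tabp(.2)-G),feed=.1); o=st('l')
save('w2','wrist')
```

```text
False
down t3.2 [0.456  0.018  0.0547] F [ 0.4 -0.2  0.8] op 0.0850
grip t3.7 [0.4557 0.0182 0.0544] F [0.5 1.6 0.5] op 0.0331
l t4.0 [0.459  0.0179 0.0739] F [ 1.7  2.7 -1. ] op 0.0334
```

View pics/w2.png

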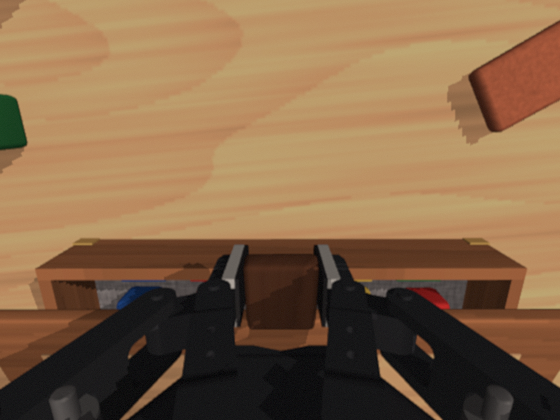

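Tab is gripped between the pads (centre about (281, 290)) and the lid has risen. I continue along the arc.

Run:
```python
from h import *
for th in np.arange(.36,1.57,.17):
    move_l(list(tabp(th)-G),feed=.15); st('%.2f'%th)
save('s2','scene')
```

```text
0.36 t4.5 [0.4683 0.017  0.1047] F [-0.5  3.2  0.7] op 0.0332
0.53 t4.8 [0.484  0.0155 0.1355] F [-2.   3.4  1.8] op 0.0331
0.70 t5.2 [0.5049 0.0135 0.1632] F [-0.9  5.3  3.2] op 0.0332
0.87 t5.6 [0.5297 0.0111 0.1866] F [0.9 5.1 1. ] op 0.0330
1.04 t6.0 [0.5579 0.0084 0.2054] F [ 1.   4.9 -1. ] op 0.0331
1.21 t6.3 [0.589  0.0055 0.2192] F [ 1.   6.  -0.5] op 0.0330
1.38 t6.7 [0.6221 0.0023 0.2276] F [ 1.8  5.1 -1. ] op 0.0333
1.55 t7.1 [ 0.6561 -0.001   0.2303] F [ 0.8  4.6 -0.1] op 0.0334
```

View pics/s2.png

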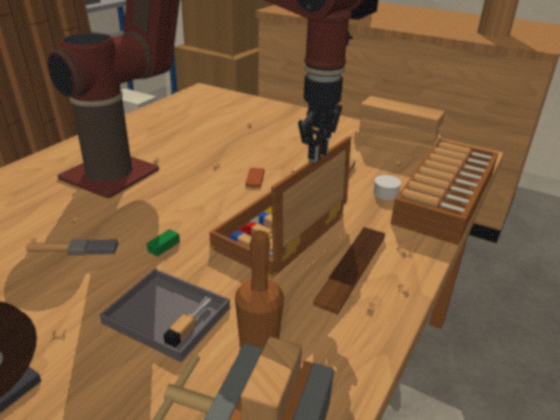

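Run:
```python
from h import *
f=np.load('pics/w1.npz');print(f['T'].round(3),f['K'].round(0))
gripper_to(.07); o=st()
p=o['eef_pos']
move_l([p[0],p[1],.32],feed=.25)
save('t3','top')
crop('t3',180,150,350,290,4.5,'t3c')
movep(list(H-XD*.13+[0,0,.27]),down(YAW));st()
save('w3','wrist')
```

```text
[[ 0.096  0.956  0.277  0.385]
 [ 0.995 -0.091 -0.028  0.025]
 [-0.001  0.279 -0.96   0.278]
 [ 0.     0.     0.     1.   ]] [[300.   0. 281.]
 [  0. 300. 206.]
 [  0.   0.   1.]]
 t7.6 [ 0.6558 -0.0017  0.2313] F [ 0.3  0.3 -0.2] op 0.0704
 t8.7 [0.5249 0.0114 0.3171] F [0.3 0.2 0.7] op 0.0699
```

View pics/w3.png

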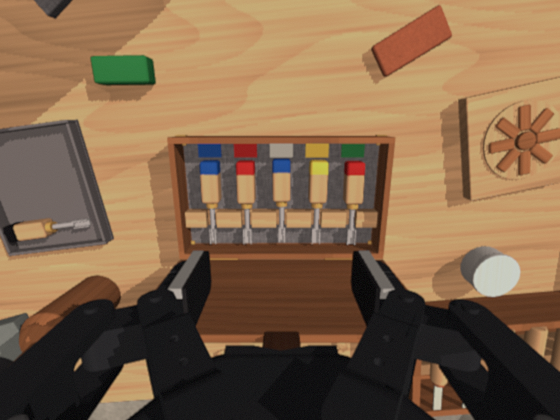

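View pics/t3c.png

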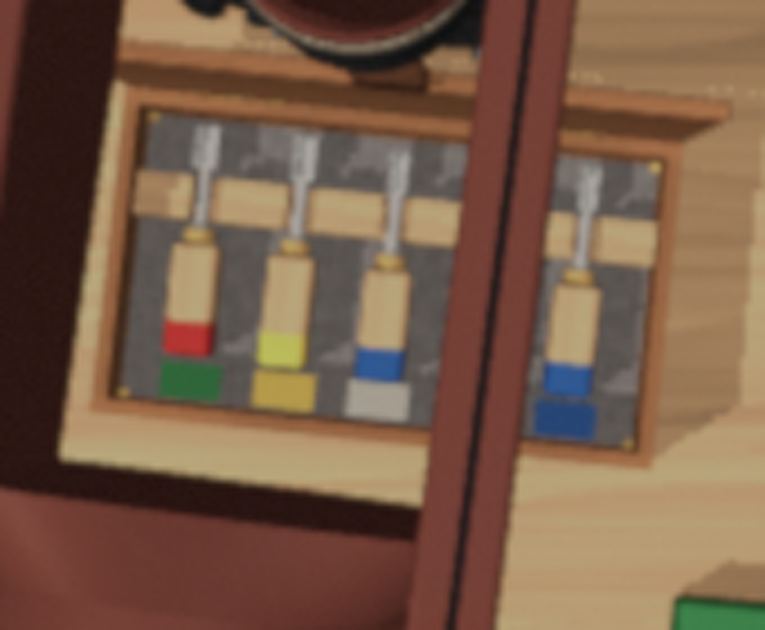

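Run:
```python
from h import *
crop('w3',160,125,400,265,3.33,'w3c')
C=H-XD*.089;C[2]=0
f=np.load('pics/w3.npz')
def loc(p): d=p-C; return np.round([d@XD,d@YD,p[2]],4)
hsv=cv2.cvtColor(f['im'],cv2.COLOR_RGB2HSV)
for n,u,v in [('blue1',210,168),('red1',246,168),('blueW',282,166),('yel',319,168),('redG',356,168)]:
    p=px('w3',u,v);print(n,p.round(3),loc(p), loc(px('w3',u,v,.034)))
for n,u,v in [('TL',168,137),('TR',393,137)]:
    print(n,loc(px('w3',u,v,.048)))
```

```text
blue1 [ 0.512 -0.089  0.036] [-0.0454 -0.101   0.036 ] [-0.0451 -0.1015  0.034 ]
red1 [ 0.517 -0.038  0.036] [-0.0453 -0.0499  0.0356] [-0.045  -0.0501  0.034 ]
blueW [0.519 0.013 0.036] [-0.0482  0.0013  0.0361] [-0.0479  0.0013  0.034 ]
yel [0.526 0.065 0.036] [-0.0453  0.0539  0.0362] [-0.045   0.0542  0.034 ]
redG [0.532 0.118 0.036] [-0.0453  0.1065  0.0359] [-0.045   0.1069  0.034 ]
TL [-0.0891 -0.1518  0.048 ]
TR [-0.0889  0.1502  0.048 ]
```

View pics/w3c.png

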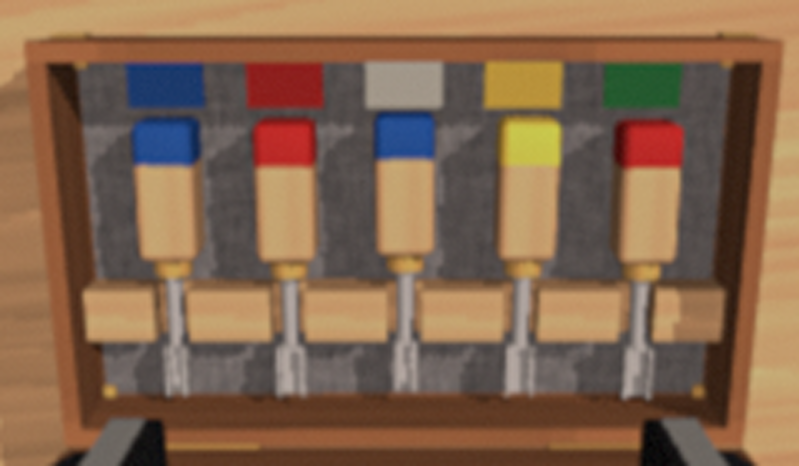

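Run:
```python
from h import *
C=H-XD*.089;C[2]=0
def loc(p): d=p-C; return np.round([d@XD,d@YD],4)
def cp(cu,cv): return px('w3',160+(cu+.5)/3.33-.5,125+(cv+.5)/3.33-.5,.034)
for n,L,R,Rr,Fr in [('blue1',(135,190),(196,190),(168,118),(168,262)),('red1',(257,190),(315,190),(285,118),(287,263)),('blueW',(377,190),(434,190),(405,114),(405,257)),('yel',(500,190),(558,190),(531,118),(528,263)),('redG',(619,190),(682,190),(651,120),(648,264))]:
    print(n,loc(cp(*L)),loc(cp(*R)),loc(cp(*Rr)),loc(cp(*Fr)))
```

```text
blue1 [-0.0252 -0.117 ] [-0.0252 -0.0905] [-0.0563 -0.1006] [ 0.0073 -0.1048]
red1 [-0.0251 -0.064 ] [-0.0251 -0.0388] [-0.0563 -0.0508] [ 0.0078 -0.052 ]
blueW [-0.0251 -0.0119] [-0.0251  0.0129] [-0.058   0.0003] [0.005  0.0003]
yel [-0.0251  0.0415] [-0.0251  0.0667] [-0.0563  0.0539] [0.0078 0.0548]
redG [-0.0251  0.0932] [-0.0251  0.1205] [-0.0554  0.105 ] [0.0083 0.108 ]
```

```bash
cat >> h.py <<'E'
C=H-XD*.089;C[2]=0
TY=0.029
TC=np.array([.5236,-.3547,0]);TX=np.array([np.cos(TY),np.sin(TY),0]);TYD=np.array([-np.sin(TY),np.cos(TY),0])
def case(x,y,z): return list(C+XD*x+YD*y+ZD*z)
def tray(x,y,z): return list(TC+TX*x+TYD*y+ZD*z)
E
python3 - <<'E'
from h import *
gripper_to(.039)
x,y=-.0205,.0005
movep(case(x,y,.09),down(YAW))
print(move_l(case(x,y,.012),feed=.1,max_force=10));st('down')
save('w4','wrist')
E
```

```text
False
down t11.0 [0.5467 0.0097 0.0127] F [ 0.2  0.6 -0. ] op 0.0386
```

View pics/w4.png

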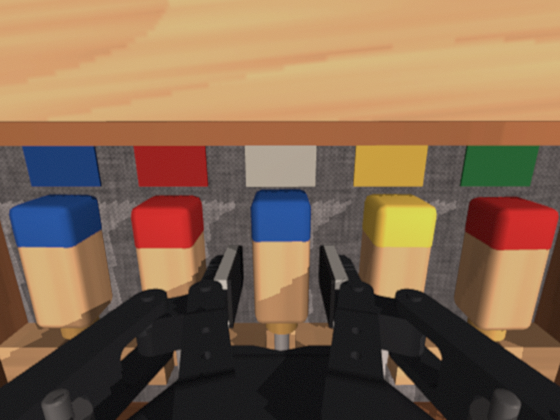

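The fingers straddle the blue gouge in the white place (centre col 281), clear of the red and yellow neighbours. Grip and lift.

Run:
```python
from h import *
gripper_to(.015,f_grip=60);st('grip')
x,y=-.0205,.0005
move_l(case(x,y,.05),feed=.08); move_l(case(x,y,.14),feed=.2);st('up')
movep(tray(-.05,.033-.005,.13),down(TY-np.pi/2));st('over')
save('w5','wrist');save('t5','top')
```

```text
grip t11.3 [0.5471 0.0097 0.0131] F [ 1.  -0.2  5. ] op 0.0246
up t12.6 [0.5453 0.0099 0.1389] F [-0.6 -0.  -0.9] op 0.0245
over t13.9 [ 0.473  -0.3271  0.1294] F [ 0.4 -0.1 -1.7] op 0.0250
```

View pics/w5.png

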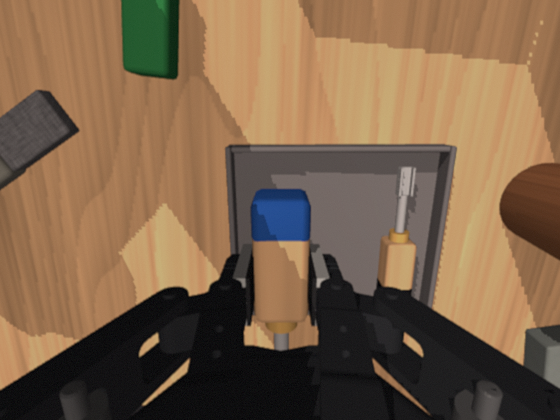

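Run:
```python
from h import *
for u,v in [(227,146),(455,147),(410,380)]:
    d=px('w5',u,v,.024)-TC;print(np.round([d@TX,d@TYD],4))
z0=.013
print(move_l(tray(-.05,.028,.02),feed=.15,max_force=10));st()
print(move_l(tray(-.05,.028,z0-.005),feed=.03,max_force=5));st('down')
save('w6','wrist')
```

```text
[-0.0938  0.0786]
[0.0926 0.0781]
[ 0.0848 -0.1602]
False
 t14.9 [ 0.4736 -0.3287  0.021 ] F [ 0.6 -0.4 -0.2] op 0.0248
True
down t15.2 [ 0.4735 -0.3288  0.0102] F [1.  0.8 4.1] op 0.0247
```

View pics/w6.png

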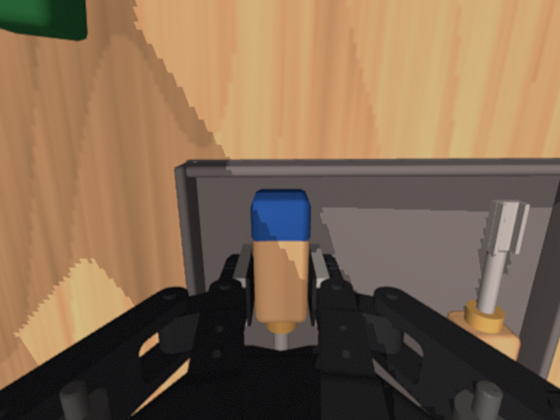

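Run:
```python
from h import *
gripper_to(.037);st('open')
move_l(tray(-.05,.028,.06),feed=.1);move_l(tray(-.05,.028,.14),feed=.25)
save('w7','wrist')
x,y=-.0185,.1066
movep(case(x,y,.12),down(YAW));st()
move_l(case(x,y,.07),feed=.2)
print(move_l(case(x,y,.012),feed=.1,max_force=10));st('down')
save('w8','wrist')
```

```text
open t15.6 [ 0.4724 -0.3278  0.0089] F [1.  0.2 0.1] op 0.0366
 t18.4 [0.5585 0.1142 0.12  ] F [-0.3  0.4 -0.7] op 0.0366
False
down t19.5 [0.5587 0.1153 0.0125] F [0.4 0.5 0. ] op 0.0369
```

View pics/w7.png

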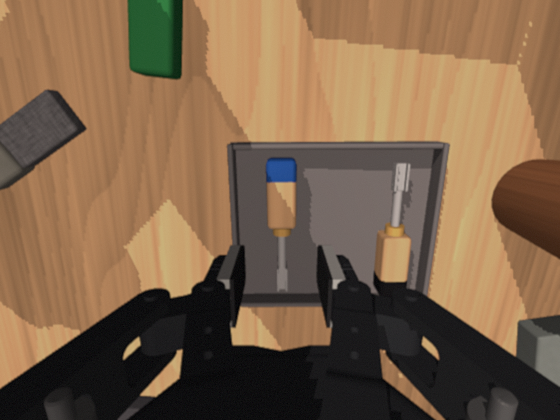

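View pics/w8.png

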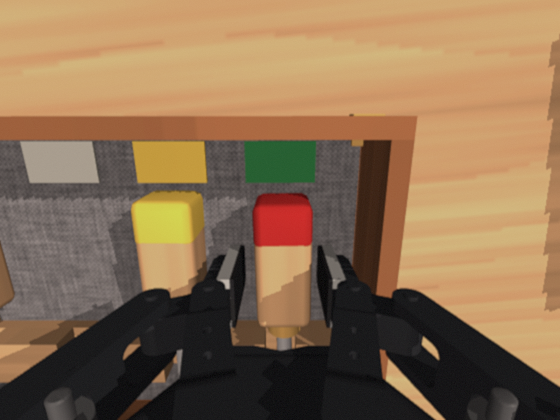

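Blue lies flat in the tray (281, 195). The red gouge at the green mark is centred between the fingers (284).

Run:
```python
from h import *
gripper_to(.015,f_grip=60);st('grip')
x,y=-.0185,.1066
move_l(case(x,y,.05),feed=.08); move_l(case(x,y,.14),feed=.2);st('up')
movep(tray(.006,.028,.14),down(TY-np.pi/2));st('over')
print(move_l(tray(.006,.028,.05),feed=.15,max_force=10))
save('w9','wrist')
```

```text
grip t19.8 [0.5594 0.1153 0.0133] F [0.1 0.8 4.6] op 0.0244
up t21.1 [0.5575 0.1151 0.1389] F [-0.2  0.4 -0.7] op 0.0250
over t22.7 [ 0.5292 -0.3253  0.1398] F [-1.5 -0.2 -0.1] op 0.0247
False
```

View pics/w9.png

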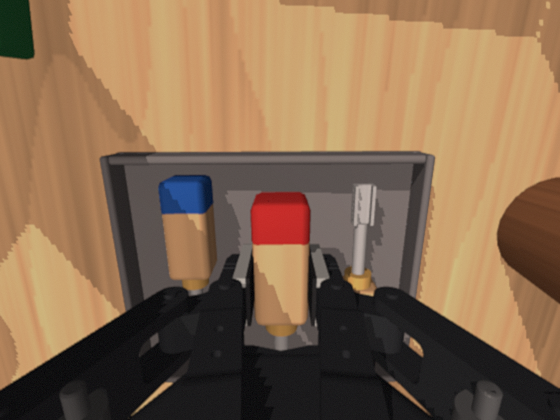

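Run:
```python
from h import *
print(move_l(tray(.006,.028,.02),feed=.1,max_force=10))
print(move_l(tray(.006,.028,.008),feed=.03,max_force=5));st('down')
gripper_to(.037);st('open')
move_l(tray(.006,.028,.06),feed=.1);move_l(tray(.006,.028,.16),feed=.25)
save('w10','wrist')
gripper_to(.07)
p=tabp(1.55)-G
movep([.52,-.1,.3],down(YAW))
movep([p[0],p[1],.32],down(YAW));st()
save('w11','wrist'); save('s11','scene')
```

```text
False
True
down t24.3 [ 0.5295 -0.3271  0.0103] F [ 0.4 -1.2  3.2] op 0.0251
open t24.6 [ 0.5283 -0.3262  0.009 ] F [ 1.4 -0.   0.1] op 0.0369
 t28.0 [ 0.6554 -0.0022  0.3184] F [-0.3 -0.5  0.1] op 0.0699
```

View pics/w10.png

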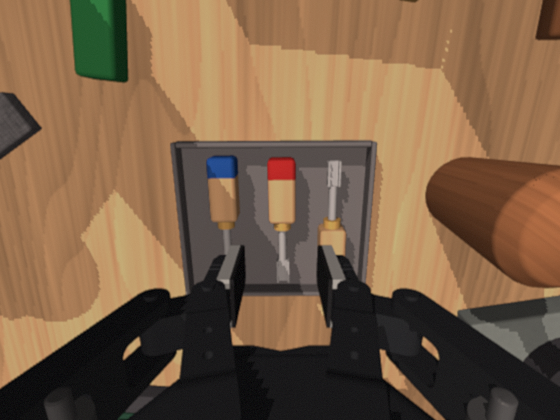

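View pics/w11.png

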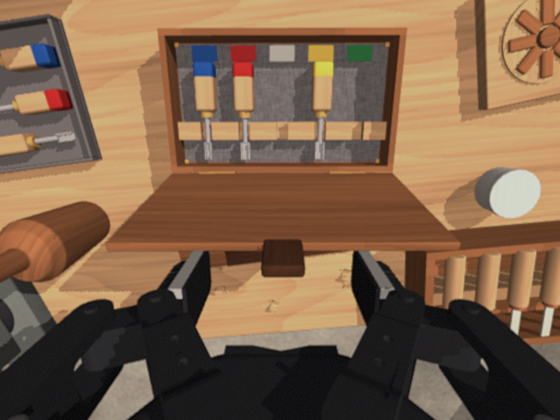

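View pics/s11.png

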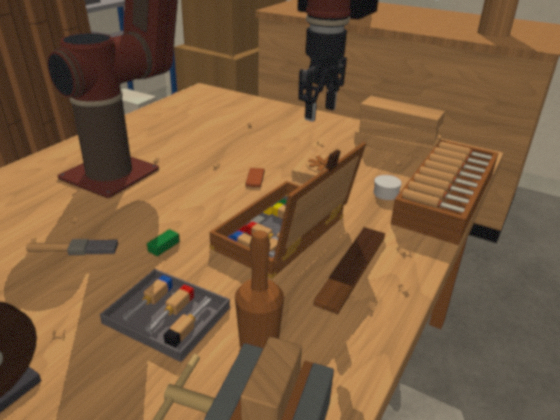

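Run:
```python
from h import *
f=np.load('pics/w11.npz')
P=np.array([px('w11',u,v,r=0) for v in range(180,238,2) for u in range(190,370,4) if f['d'][v,u]>0])
d=P-H; X=d@XD; Z=d[:,2]
a=np.polyfit(Z,X,1); print('theta',np.pi/2+np.arctan(a[0]),a, Z.min(),Z.max())
for u,v in [(265,258),(301,258),(283,258),(283,243),(283,272)]:
    p=px('w11',u,v);d=p-H;print(p.round(3),np.round([d@XD,d@YD,d[2]],4))
```

```text
theta 1.7483002685922178 [ 0.17939198 -0.00079156] 0.029133907187457106 0.16685896037763875
[ 0.687 -0.018  0.248] [ 0.0335 -0.014   0.2004]
[0.69  0.01  0.247] [0.0343 0.0143 0.1989]
[ 0.688 -0.004  0.249] [3.350e-02 1.000e-04 2.005e-01]
[ 0.685 -0.004  0.227] [0.0299 0.0002 0.1792]
[ 0.696 -0.005  0.258] [4.080e-02 1.000e-04 2.095e-01]
```

Run:
```python
from h import *
th=1.748;d=.204
p=tabp(th,d)-G;print(p)
move_l([p[0],p[1],.32],feed=.2)
print(move_l(list(p),feed=.1,max_force=8));st()
gripper_to(.02,f_grip=40);st('grip')
move_l(list(tabp(1.6,d)-G),feed=.08);st()
save('s12','scene');save('w12','wrist')
```

```text
[ 0.69569412 -0.00511868  0.22892407]
False
 t29.5 [ 0.6962 -0.0052  0.23  ] F [-0.2 -0.2 -0.1] op 0.0698
grip t30.0 [ 0.696  -0.0047  0.2299] F [0.  1.2 3.6] op 0.0337
 t30.5 [ 0.6662 -0.0019  0.2336] F [0.6 3.8 5.6] op 0.0329
```

View pics/w12.png

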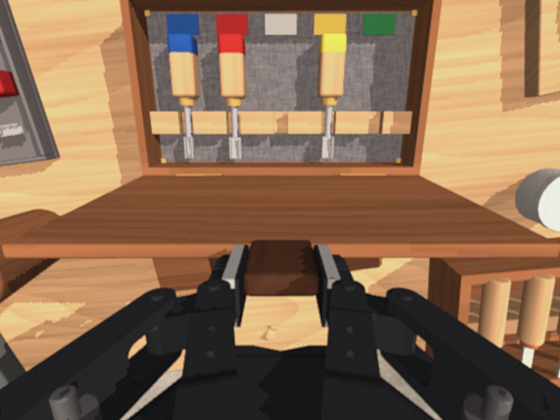

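Tab is gripped (centre (281, 268)). I lower it along the arc.

Run:
```python
from h import *
d=.204
for th in list(np.arange(1.43,.2,-.17))+[.1]:
    move_l(list(tabp(th,d)-G),feed=.13); st('%.2f'%th)
print(move_l(list(tabp(0.,d)-G),feed=.04,max_force=15));st()
save('t13','top')
```

```text
1.43 t31.0 [0.6315 0.0014 0.2323] F [-0.   4.3  7.7] op 0.0332
1.26 t31.4 [0.5975 0.0047 0.2252] F [-3.2  5.1  7. ] op 0.0330
1.09 t31.8 [0.5647 0.0078 0.2121] F [-4.1  4.   6.3] op 0.0333
0.92 t32.2 [0.5347 0.0107 0.1936] F [-4.2  4.4  4.9] op 0.0331
0.75 t32.7 [0.5088 0.0131 0.1708] F [-2.7  4.7  2.1] op 0.0331
0.58 t33.1 [0.4877 0.0151 0.1445] F [-0.2  5.7 -1. ] op 0.0330
0.41 t33.5 [0.4709 0.0167 0.1147] F [ 0.5  6.2 -1.8] op 0.0332
0.24 t33.9 [0.4594 0.0178 0.0822] F [ 0.3  5.1 -1. ] op 0.0331
0.10 t34.3 [0.4541 0.0183 0.0541] F [ 0.2  5.1 -1. ] op 0.0329
False
 t34.9 [0.4525 0.0185 0.034 ] F [ 0.2  6.5 -0.3] op 0.0332
```

Run:
```python
from h import *
p=tabp(0,.204)-G
print(move_l([p[0],p[1],p[2]-.006],feed=.02,max_force=8));st()
hold(.2)
gripper_to(.07);o=st('open')
e=o['eef_pos'];move_l([e[0],e[1],.15],feed=.12)
movep([.4,.05,.3],down(YAW));st()
save('t14','top');save('s14','scene');save('w14','wrist')
for u,v in [(261,254),(261,258),(268,235),(268,180),(268,210)]: print(px('t14',u,v).round(4))
crop('t14',190,160,450,280,3,'t14c')
```

```text
True
 t35.3 [0.4524 0.0186 0.0297] F [-3.  -0.1  7.7] op 0.0331
open t35.9 [0.4506 0.0196 0.0282] F [-0.4  0.   0.3] op 0.0698
 t37.8 [0.3998 0.05   0.2989] F [-0.6  0.3 -0.7] op 0.0700
[0.4624 0.0171 0.0602]
[0.4528 0.017  0.06  ]
[0.5081 0.0006 0.06  ]
[0.6415 0.0019 0.058 ]
[0.5685 0.0012 0.0581]
```

View pics/s14.png

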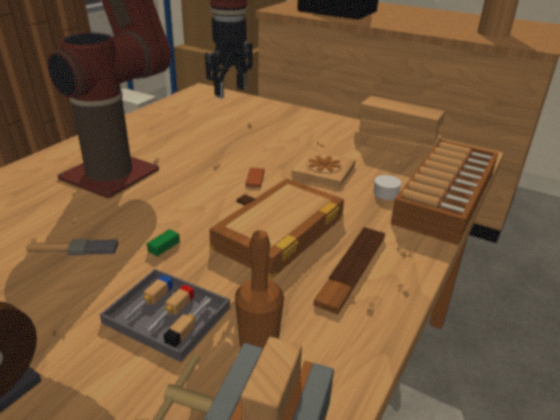

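View pics/w14.png

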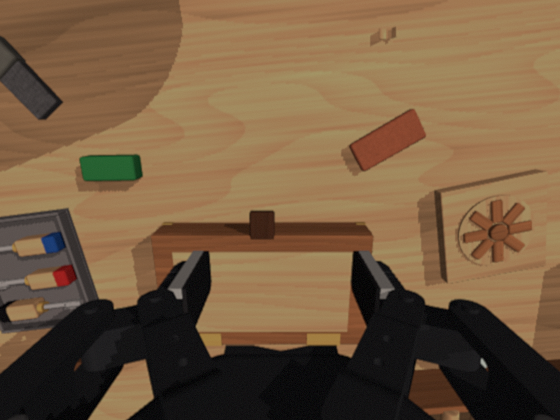

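View pics/t14c.png

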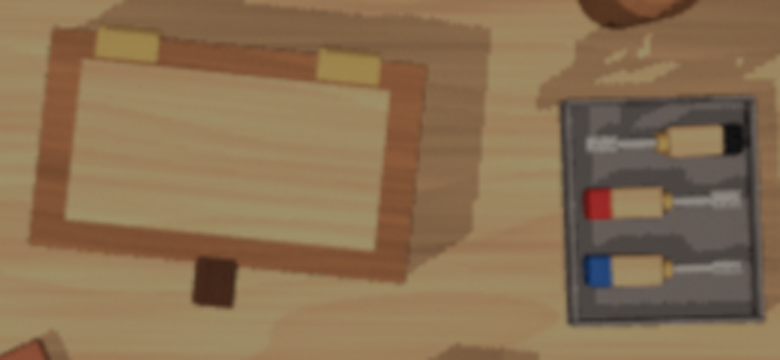

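Run:
```python
from h import *
hold(.3); job_done(); st()
```

```text
the job is handed in; nothing more can be done
the job is handed in; nothing more can be done
```

I opened the lid, moved the two wrongly packed gouges to the tray, shut the lid gently and handed the job in at about 38 s of the 72 s. No verdict is reported back.

- **Wrong gouges:** these were the blue one in the white place and the red one in the green place. Each was set down until it touched the tray floor, then released.
- **Tray:** the last pictures show both lying flat beside the black one, with their blades pointing the opposite way to its blade.
- **Lid:** the depth readings put it within about 0.01 rad of shut. It had swung back to about 1.75 rad when I first let go of the tab. I measured that angle and gripped the tab again there before closing it.
- **Everything else:** just before closing, the red, blue and yellow gouges were in their own places, and I saw no bystander moved. With the lid shut I could not look inside again. The arm was well clear at hand-in, and no check failed.

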